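# Open a two-part mould like a book

### The job

The little plaster hand has set: open the two-part mould that stands closed on the foam mat, like a book, by pushing its halves apart (a fingertip fits into the pouring basin at the top of the seam) and tipping each one over onto its own back, so that both end lying flat on the mat with their hollow sides up. Only push, gently: do not grip or lift the mould, and leave the other things where they are.

Things in the scene. Friction and masses are not known exactly. Their poses are not given: they have to be found in the camera images.
- mould_right: The right-hand (-y) half; the cast, a white plaster hand, stays in it, 11 mm proud of the seam face. Beige firm-rubber block 110 mm wide (y) x 120 tall (z) x 50 thick (x), about 0.65 kg, standing on its foot on the mat. Origin: centre of the foot. Its +x points out of the seam (hollow) face, 25 mm from the origin: at first level, towards the other half; straight up once it lies on its back.
- mould_left: The left-hand (+y) half, with the empty hollow; the seam faces start 1 mm apart. Beige firm-rubber block 110 mm wide (y) x 120 tall (z) x 50 thick (x), about 0.65 kg, standing on its foot on the mat. Origin: centre of the foot. Its +x points out of the seam (hollow) face, 25 mm from the origin: at first level, towards the other half; straight up once it lies on its back.
- foam_mat: grey foam mat fixed on the table under the mould, 360 mm (its x) by 420 mm (its y), 20 mm thick; origin at the centre of its underside. The mould opens roughly along the mat's y.
- mould_right_mid (a point): Middle of the right block, 60 mm above its foot; axes as the half's. Tipped about the outer edge of its foot (25 mm to its -x side), the half overbalances onto its back at about 0.4 rad and falls the rest of the way by itself; the foot hardly slips.
- mould_left_mid (a point): Middle of the left block, 60 mm above its foot; axes as the half's. Tipped about the outer edge of its foot (25 mm to its -x side), the half overbalances onto its back at about 0.4 rad and falls the rest of the way by itself; the foot hardly slips.
- mould_right_basin (a point): Top edge of the right half's seam face, mid-width, 120 mm above the foot. Here the pouring basin is cut: in each half 48 mm wide (y), 20 mm deep from the seam face, 28 mm down from the top. The closed mould so has an open-topped well 48 mm along the seam by 41 mm across it, 28 mm deep, with upright walls to push against.
- mould_left_basin (a point): Top edge of the left half's seam face, mid-width, 120 mm above the foot. Here the pouring basin is cut: in each half 48 mm wide (y), 20 mm deep from the seam face, 28 mm down from the top. The closed mould so has an open-topped well 48 mm along the seam by 41 mm across it, 28 mm deep, with upright walls to push against.
- mixing_cup: open white paper mixing cup, 68 mm across, 85 mm tall, standing on the foam mat near its far edge; origin at the centre of its underside
- g_clamp: grey steel G-clamp lying flat on the foam mat near its edge on the robot's side, about 75 x 125 mm, 18 mm high; origin under its middle
- spatula: flat spatula with a wooden handle lying on the foam mat near its far edge, 180 mm long, 24 mm wide, 7 mm high; origin under its middle, length along its y
- release_jar: closed white jar, 72 mm across, 100 mm tall, standing on the table left of the mat; origin at the centre of its underside
- water_cup: open white plastic cup, 72 mm across, 95 mm tall, standing on the table right of the mat; origin at the centre of its underside
- flat_brush: flat brush with a wooden handle, about 200 mm long, lying along its x on the table right of the mat; origin on the underside of the brush
Mind the look-alikes: they are no part of the job. Leave any green or purple look-alike of the mould_right alone.

How it is judged (in metres and radians):
At the end, for the whole second after the job is handed in: Both halves lie at rest flat on their backs on the foam mat, hollow side up (seam faces within 0.12 rad of level, facing up; middle of each block between 35 and 55 mm above the table), with the middle of each block at least 10 to 20 mm inside the edges of the mat (angle between each of mould_right, mould_left's own x axis and vertical below 0.12 rad and height (world z) of mould_right_mid between 0.035 and 0.055 m and x of mould_right_mid in the frame of foam_mat between -0.16 and 0.16 m and y of mould_right_mid in the frame of foam_mat between -0.2 and 0.2 m and linear speed of each of mould_right, mould_left below 0.02 m/s and angular speed of each of mould_right, mould_left below 0.1 rad/s and height (world z) of mould_left_mid between 0.035 and 0.055 m and x of mould_left_mid in the frame of foam_mat between -0.16 and 0.16 m and y of mould_left_mid in the frame of foam_mat between -0.2 and 0.2 m); the robot touches nothing.
It fails at once if a half of the mould is lifted (its middle rises more than 30 mm above where it stood) (height (world z) of any of mould_right_mid, mould_left_mid above 0.11 m).
It fails at once if a half of the mould is gripped or rammed (more than 25 N from the fingers) (contact force between the fingers and mould_right above 25 N or contact force between the fingers and mould_left above 25 N).
It fails at once if another thing is disturbed (moved more than 25 mm) (distance of any of mixing_cup, g_clamp, spatula, release_jar, water_cup, flat_brush from where it was at the start of the episode above 0.025 m).
It also fails if it takes over 38 s, if anything falls off the work surface, if the arm or the gripper's body presses on something with over 40 N, if the wrist force passes 120 N, or if a joint passes its speed limit or range.

### The arm

A 6-joint arm with a two-finger parallel gripper is mounted at the origin on the work surface. World frame = base frame: x ahead of the robot, y to its left, z up, the work surface at z = 0. Lengths are in mm, angles in rad, forces in N, time in s.
With the tool pointing down it reaches from about 275 to 1000 mm from the base axis. Payload 8.4 kg.
Tool frame: the origin (TCP) lies at the very end of the fingers, on their centre line; the grasp point (between the pads) lies 19 mm behind it; z points along the fingers, y is the line along which they close (so a half turn about z gives the same grasp; the last joint's range is limited). The gripper opens to 85 mm and grips with 20 to 120 N. Pads are 22 mm wide; open, the fingers measure 114 mm over their backs; the gripper's body (76 mm by 85 mm) begins 54 mm behind the grasp point. The pads swing forward as they close: fully open they stand 13 mm farther back than shut.
Start: joints at [1.343, 0.353, 1.633, -0, 1.155, -0.002], TCP at [139.927, 609.137, 231.281] pointing down, gripper open.
Joint ranges: [-2.63, 2.63], [-0.92, 2.1], [0.06, 2.66], [-1.3, 4.44], [0, 2.69], [-3.02, 3.02]. Speed limits (rad/s): [2.22, 2.22, 2.79, 3.14, 3.14, 3.14].

### API

Orientations are given as [roll, pitch, yaw] about the fixed x, y, z axes, in that order (R = Rz(yaw) Ry(pitch) Rx(roll)).
In Python, from rig import telemetry, imaging, r gives the robot as it stands. The module is installed in compiled form; this text tells all that it offers.
- The arm moves only by the tool step_arm, never from a script. Its argument "moves" is a list of rows, each a list of 3 entries, a list of its own where there are three numbers: the turn, a rotation vector about the tool's x, y, z scaled (see below), then the shift along the tool's x, y, z scaled (see below), then the opening, from -1 (shut) to 1 (fully open). A call has 1 to 8 rows; each row is the pose to reach, as a shift and turn from the pose commanded when the call began, along the tool's axes at that moment; what a row does not reach only later rows make up. The controller multiplies each number of a shift by 200 mm and each number of a turn by 45 degrees. A row lasts 1/10 s, in which the tool goes at most 50 mm and 8.59 degrees, less where a joint would pass 70% of its speed; a pose out of reach is approached as far as the arm can. A call with a number of a shift or a turn outside -1 to 1 is refused whole. A call with a gripper value outside its range is refused whole. The fingers move at their own pace and stop on an object; "squeeze" is the grip in N (left out, the last holds). Time passes only in rows, so rows that repeat a pose let the fingers close. It gives the time, the measured TCP pose, the force, the opening and the grip force at its end, in the units of the state.
- telemetry.sense(): the state, without advancing time (a new reading comes with each control period).
- imaging.grab_frame(name): name is "scene" or "top"; returns the picture (480x640x3 uint8, red, green, blue); there is no depth.
- imaging.calibration(name): a dict with "fx", "fy", "cx", "cy" (pixels), "dist_coeffs" ([k1, k2, p1, p2, k3] as OpenCV has them; the pictures are not rectified), "cam_to_world" (4x4, takes a point from camera to world coordinates). Camera axes: x right, y up, looking along -z (the intrinsics and any distortion apply to the point x, -y, -z); pixel columns grow to the right and rows downward; lengths in mm; the calibration is good to about 2 mm. A picture is of the moment at which its call begins. calibration takes no time and is no camera call.
- r.sign_off(): hands the job in; it is judged then, once.
Trained networks look in the newest picture that a camera, given by its name, has taken for a name from the list of things; names that differ only in an ending like _2 or _b are one class to them, and where a whole thing is asked for, a point or a joint stands for the part that bears it (a point fixed in the world has none). Each returns a list of dicts, best first, with "conf" (0 to 1); they miss things now and then, are a little off and sometimes report something else, mostly with a low value. They report only what shows in the picture. A call takes as long as a camera call. They do not tell look-alikes from the thing itself.
- imaging.recognise(camera, name): "extent" ([left, top, width, height] in pixels, round what is visible of it).
- imaging.mark_of(camera, name): "xy" ([column, row] in pixels: a listed point, or the origin of a listed thing).
The state is a dict: "clock": time; "qpos": joint angles; "qvel": joint speeds; "joint_efforts": joint torques, N m; "eef_pos": TCP position; "tcp_rot": TCP orientation; "contact_force": force on the tool from outside, world axes, zero at the start; "wrist_torque": the same for the moment, N m; "opening": opening from 0.0 (shut) to 1.0 (fully open); "grasp_force": force on a finger pad.
Only numpy, scipy, OpenCV 4.12 (cv2) and the standard library are available. Lean on these libraries where they do the work, as an engineer would, in place of code of your own. Each camera call takes 0.05 s, during which the arm holds its last target. There are 200 camera calls.

## Working session

There is one attempt and no reset: what is moved stays moved. The work goes in short steps, Python scripts to look and compute and a tool call to move; the robot and the scene stay as the last step left them, time stands still between calls to the robot, and variables do not carry over. Pictures are saved under pics/ and viewed, at most 10 in all, crops included, and the job is handed in when it is done.

Besides the shell and the picture viewer there is one more tool, called after "Call:" in YAML: its name, and indented under it one key for each argument. step_arm: Moves the arm, as the interface text tells. Its arguments: {"type":"object","properties":{"moves":{"type":"array"},"squeeze":{"type":"number"}},"required":["moves"]}

```bash
mkdir -p pics
cat > h.py <<'E'
import numpy as np, cv2
from rig import telemetry, imaging, r
def ray(cam,uv):
    c=imaging.calibration(cam); K=np.array([[c['fx'],0,c['cx']],[0,c['fy'],c['cy']],[0,0,1.]])
    p=cv2.undistortPoints(np.array([[uv]],float),K,np.array(c['dist_coeffs'],float))[0,0]
    T=np.array(c['cam_to_world']); d=T[:3,:3]@np.array([p[0],-p[1],-1]); return T[:3,3],d/np.linalg.norm(d)
def atz(cam,uv,z):
    o,d=ray(cam,uv); return o+d*(z-o[2])/d[2]
def tri(uv1,uv2,c1='scene',c2='top'):
    o1,d1=ray(c1,uv1); o2,d2=ray(c2,uv2)
    s=np.linalg.lstsq(np.c_[d1,-d2],o2-o1,rcond=None)[0]
    a,b=o1+s[0]*d1,o2+s[1]*d2; return (a+b)/2,np.linalg.norm(a-b)
def snap(cam,fn):
    im=imaging.grab_frame(cam); cv2.imwrite(fn,im[:,:,::-1]); return im
E
python3 - <<'E'
from h import *
np.set_printoptions(precision=1,suppress=True)
for c in('scene','top'): snap(c,f'pics/{c}0.png')
for n in ['mould_right_basin','mould_left_basin','mould_right_mid','mould_left_mid','mould_right','mould_left','foam_mat','mixing_cup','g_clamp','spatula']:
    m={c:imaging.mark_of(c,n)[:3] for c in('scene','top')}
    print(n,{c:[(np.round(x['xy']),round(x['conf'],2)) for x in v] for c,v in m.items()})
    if m['scene'] and m['top']: print('   ',*tri(m['scene'][0]['xy'],m['top'][0]['xy']))
s=telemetry.sense();print({k:s[k] for k in('clock','eef_pos','tcp_rot','contact_force','opening')})
for c in('scene','top'): print(np.array(imaging.calibration(c)['cam_to_world']))
E
```

```text
mould_right_basin {'scene': [(array([219., 165.]), 0.88), (array([299., 229.]), 0.55)], 'top': [(array([411., 330.]), 0.84), (array([470., 166.]), 0.74), (array([342., 222.]), 0.66)]}
    [ 327.  -249.2  127.6] 1.1891452252544366
mould_left_basin {'scene': [(array([301., 230.]), 0.72)], 'top': [(array([344., 219.]), 0.93)]}
    [601.4 -70.5 151.2] 0.8067308853703139
mould_right_mid {'scene': [(array([121., 322.]), 0.87), (array([288., 335.]), 0.71)], 'top': [(array([348., 222.]), 0.9), (array([471., 177.]), 0.78), (array([409., 318.]), 0.58)]}
    [ 670.  -256.4   47.3] 365.9274103681929
mould_left_mid {'scene': [(array([312., 247.]), 0.7), (array([317., 265.]), 0.18)], 'top': [(array([333., 227.]), 0.57)]}
    [585.6 -45.3  84.5] 0.6554568568633328
mould_right {'scene': [(array([291., 279.]), 0.7), (array([136., 340.]), 0.61), (array([224., 210.]), 0.55)], 'top': [(array([407., 318.]), 0.84), (array([353., 225.]), 0.65), (array([465., 177.]), 0.6)]}
    [ 356.8 -189.5 -224.8] 198.51096091168972
mould_left {'scene': [(array([316., 268.]), 0.94)], 'top': [(array([335., 229.]), 0.73), 
[... 233 characters left out ...]
., 185.]), 0.85)]}
    [704.7  96.1  20.9] 2.0910048037791267
g_clamp {'scene': [], 'top': [(array([337., 278.]), 0.55)]}
spatula {'scene': [(array([282., 337.]), 0.9)], 'top': [(array([356., 168.]), 0.87), (array([479., 234.]), 0.67)]}
    [ 760.6 -114.5   10.1] 13.47841581885621
{'clock': 1.1, 'eef_pos': array([139.9, 609.1, 231.3]), 'tcp_rot': array([-3.1, -0. ,  2.9]), 'contact_force': array([ 0.1, -0.3,  0.4]), 'opening': 0.9980768506103168}
[[   0.1   -0.7    0.7 1421.4]
 [   1.     0.1   -0.1 -102.2]
 [  -0.     0.7    0.7  890.2]
 [   0.     0.     0.     1. ]]
[[   0.     1.    -0.1  434.9]
 [  -1.     0.    -0.   -25.7]
 [  -0.     0.1    1.  1629.7]
 [   0.     0.     0.     1. ]]
```

View pics/scene0.png

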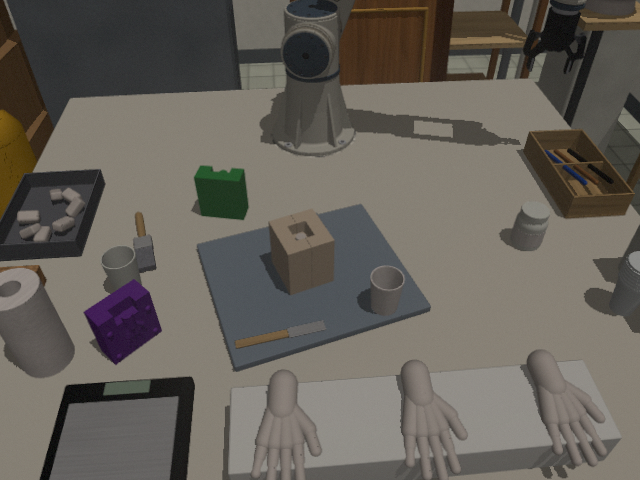

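View pics/top0.png

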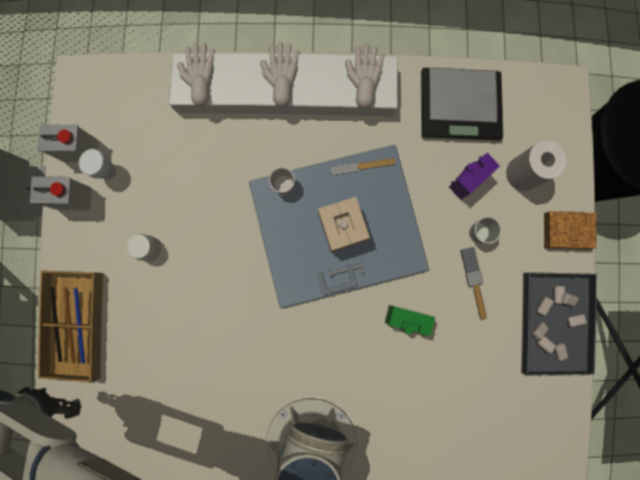

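The scene view shows the mould at about (302,250), with the green look-alike at (222,192) and the purple one at (125,322). In the top view the mould is at (344,223), the mixing cup at (282,182), the clamp at (342,278) and the spatula at (362,167). I'll zoom in on the mould.

Run:
```python
from h import *
np.set_printoptions(precision=1,suppress=True)
a=cv2.imread('pics/scene0.png')[195:305,255:355]; b=cv2.imread('pics/top0.png')[185:265,300:390]
A=cv2.resize(a,(400,440),interpolation=cv2.INTER_CUBIC);B=cv2.resize(b,(495,440),interpolation=cv2.INTER_CUBIC)
cv2.imwrite('pics/crop0.png',np.clip(np.hstack([A[:, :300+100],B[:,:400]]).astype(float)*1.2,0,255).astype('uint8'))
for q in [(250,183),(396,147),(428,270),(281,306)]: print('mat',atz('top',q,20))
```

```text
mat [708.7 184.4  20. ]
mat [ 819.7 -215.6   20. ]
mat [ 482.1 -308.    20. ]
mat [374.7  88.7  20. ]
```

View pics/crop0.png

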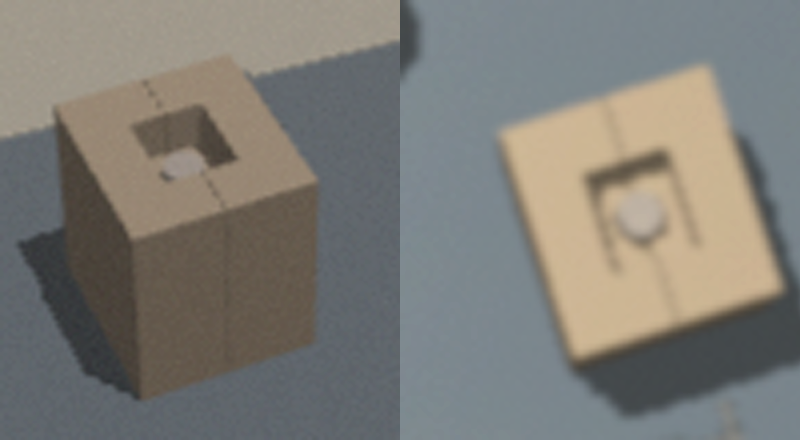

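Both crops show the top face and its basin clearly, with the white cast stub at the basin floor. Next I'll measure the top corners, the seam ends and the stub.

Run:
```python
from h import *
from scipy.spatial.transform import Rotation as R
np.set_printoptions(precision=2,suppress=True)
a=lambda x,y:(255+x/4-.4,195+y/4-.4); b=lambda x,y:(300+(x-400)/5.5-.4,185+y/5.5-.4)
P=[]
for n,p,q in [('++',a(317,181),b(500,130)),('+-',a(133,238),b(710,65)),('--',a(55,105),b(785,292)),('-+',a(230,57),b(575,360)),('stub',a(183,160),b(640,215)),
  ('seam+',a(226,210),b(606,97)),('seam-',a(146,81),b(678,320))]:
    t,e=tri(p,q);print(n,t,e); P.append(t)
P=np.array(P);c=P[:4].mean(0);ux=(P[0]+P[1]-P[2]-P[3])[:2];uy=(P[0]-P[1]+P[3]-P[2])[:2]
print('c',c,'len x,y',np.linalg.norm(ux)/2,np.linalg.norm(uy)/2,'yaws',np.arctan2(ux[1],ux[0]),np.arctan2(-uy[0],uy[1]))
yaw=(np.arctan2(ux[1],ux[0])+np.arctan2(-uy[0],uy[1]))/2
mat=np.mean([atz('top',q,20) for q in [(250,183),(396,147),(428,270),(281,306)]],0);my=np.arctan2(111+107.4,400+396.7)
def inm(p,o,y): d=(p-o)[:2];return np.array([d@[np.cos(y),np.sin(y)],d@[-np.sin(y),np.cos(y)]])
print('mat',mat,my,'mould in mat',inm(c,mat,my),'yaw',yaw)
print('cup,spat,clamp in mould',inm(np.array([705,96,0]),c,yaw),inm(np.array([760,-114,0]),c,yaw),inm(atz('top',(337,278),20),c,yaw))
s=telemetry.sense(); print(s['tcp_rot'],s['eef_pos'],s['qpos'])
Rt=R.from_euler('xyz',s['tcp_rot']);print(Rt.as_matrix())
for k in(0,np.pi,np.pi/2,-np.pi/2):
    # want tool y along mould x (seam)
    G=R.from_euler('xyz',[np.pi,0,yaw+np.pi/2+k]); print(k,'turn units',(Rt.inv()*G).as_rotvec()/(np.pi/4))
tgt=np.array([c[0],c[1],231.]);print('shift units',Rt.inv().apply(tgt-s['eef_pos'])/200)
```

```text
++ [627.43  -5.25 141.3 ] 0.4212748863949758
+- [ 660.   -100.04  141.51] 2.234973145380135
-- [ 556.31 -136.37  140.41] 2.6558902504806796
-+ [522.91 -41.61 138.08] 1.7068574250076571
stub [591.25 -70.74 127.92] 0.3976272849846264
seam+ [643.99 -52.93 141.08] 1.5769807170432186
seam- [542.2  -87.87 141.13] 2.2614043742657257
c [591.66 -70.82 140.33] len x,y 110.26676901468703 100.3496968187666 yaws 0.335887737589997 0.33491136032713575
mat [596.29 -62.63  20.  ] 0.2675579333845547 mould in mat [-6.63 -6.67] yaw 0.3353995489585664
cup,spat,clamp in mould [161.93 120.22] [144.75 -96.18] [-126.25   54.65]
[-3.14 -0.    2.92] [139.93 609.14 231.29] [ 1.34  0.35  1.63  0.    1.16 -0.  ]
[[-0.97  0.22 -0.  ]
 [ 0.22  0.97 -0.  ]
 [ 0.   -0.   -1.  ]]
0 turn units [-0.   -0.    1.29]
3.141592653589793 turn units [ 0.   -0.   -2.71]
1.5707963267948966 turn units [-0.   -0.   -0.71]
-1.5707963267948966 turn units [-0.    0.    3.29]
shift units [-2.96 -2.81  0.  ]
```

Call:
step_arm:
  moves:
    - [[0,0,0],[-1,-0.95,0],-1]
    - [[0,0,0],[-1,-0.95,0],-1]
    - [[0,0,0],[-1,-0.95,0],-1]
    - [[0,0,0],[-1,-0.95,0],-1]
    - [[0,0,0],[-1,-0.95,0],-1]
    - [[0,0,0],[-1,-0.95,0],-1]
  squeeze: 20

```text
clock: 1.7
eef_pos: [293.5, 376.3, 231.4]
tcp_rot: [-3.141, 0.001, 2.915]
contact_force: [0.1, 1.3, 0.3]
opening: 0.002
grasp_force: 0.0
```

Call:
step_arm:
  moves:
    - [[0,0,0],[-1,-0.95,0],-1]
    - [[0,0,0],[-1,-0.95,0],-1]
    - [[0,0,0],[-1,-0.95,0],-1]
    - [[0,0,0],[-1,-0.95,0],-1]
    - [[0,0,0],[-1,-0.95,0],-1]
    - [[0,0,0],[-1,-0.95,0],-1]

```text
clock: 2.3
eef_pos: [446.3, 146.4, 231.6]
tcp_rot: [-3.141, 0.001, 2.914]
contact_force: [-0.7, -0.1, 0.7]
opening: 0.002
grasp_force: 0.0
```

Call:
step_arm:
  moves:
    - [[0,0,0.65],[-0.96,-0.91,0],-1]
    - [[0,0,0.65],[-0.96,-0.91,0],-1]
    - [[0,0,0.65],[-0.96,-0.91,0],-1]
    - [[0,0,0.65],[-0.96,-0.91,0],-1]
    - [[0,0,0.65],[-0.96,-0.91,0],-1]
    - [[0,0,0.65],[-0.96,-0.91,0],-1]

```text
clock: 2.9
eef_pos: [593.3, -75.0, 231.3]
tcp_rot: [3.141, 0.002, 2.403]
contact_force: [0.1, 0.5, -0.0]
opening: 0.006
grasp_force: 0.0
```

Call:
step_arm:
  moves:
    - [[0,0,0.64],[0,0,0.25],-1]
    - [[0,0,0.64],[0,0,0.25],-1]
    - [[0,0,0.64],[0,0,0.25],-1]
    - [[0,0,0.64],[0,0,0.25],-1]
    - [[0,0,0.64],[0,0,0.25],-1]

```text
clock: 3.4
eef_pos: [590.8, -70.6, 181.2]
tcp_rot: [-3.141, -0.0, 1.902]
contact_force: [1.1, -0.8, -0.1]
opening: -0.002
grasp_force: 0.0
```

Call:
step_arm:
  moves:
    - [[0,0,0],[0,0,0.08],-1]
    - [[0,0,0],[0,0,0.16],-1]
    - [[0,0,0],[0,0,0.19],-1]
    - [[0,0,0],[0,0,0.22],-1]
    - [[0,0,0],[0,0,0.235],-1]
    - [[0,0,0],[0,0,0.25],-1]

```text
clock: 4.0
eef_pos: [591.4, -71.1, 131.5]
tcp_rot: [3.141, 0.0, 1.903]
contact_force: [0.2, -0.2, -0.8]
opening: 0.001
grasp_force: 0.0
```

Run:
```python
from h import *
a=snap('scene','pics/s1.png')[195:305,255:355,::-1];b=snap('top','pics/t1.png')[185:265,300:390,::-1]
A=cv2.resize(a,(400,440),interpolation=cv2.INTER_CUBIC);B=cv2.resize(b,(495,440),interpolation=cv2.INTER_CUBIC)[:,:400]
cv2.imwrite('pics/crop1.png',np.clip(np.hstack([A,B])*1.2,0,255).astype('uint8'))
s=telemetry.sense();print(s['eef_pos'],s['contact_force'])
from scipy.spatial.transform import Rotation as R
print(R.from_euler('xyz',s['tcp_rot']).as_matrix().round(3))
```

```text
[591.10975539 -71.1241336  131.31765835] [-0.33537662  0.03703106  0.86315331]
[[-0.326  0.945  0.   ]
 [ 0.945  0.326 -0.   ]
 [-0.     0.    -1.   ]]
```

View pics/crop1.png

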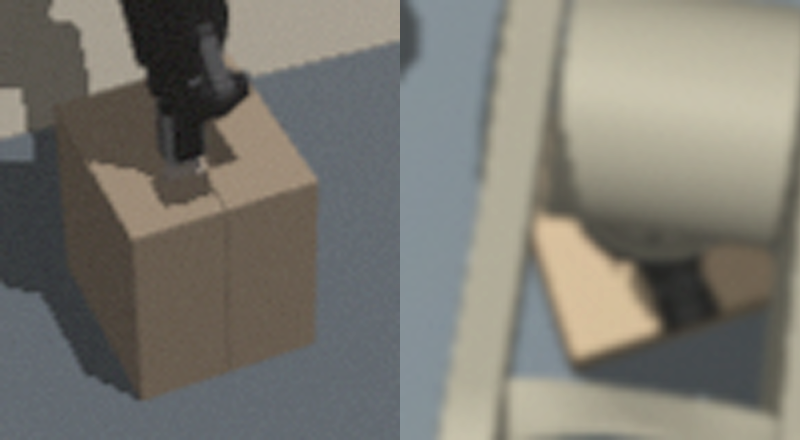

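The fingertip sits in the well without contact, at crop position (185,160). I'll push left along tool +x.

Call:
step_arm:
  moves:
    - [[0,0,0],[0.02,0,0],-1]
    - [[0,0,0],[0.04,0,0],-1]
    - [[0,0,0],[0.06,0,0],-1]
    - [[0,0,0],[0.08,0,0],-1]
    - [[0,0,0],[0.1,0,0],-1]
    - [[0,0,0],[0.12,0,0],-1]
    - [[0,0,0],[0.14,0,0],-1]
    - [[0,0,0],[0.16,0,0],-1]

```text
clock: 4.9
eef_pos: [580.5, -40.5, 131.3]
tcp_rot: [-3.142, -0.0, 1.903]
contact_force: [-0.3, 0.2, 0.6]
opening: -0.0
grasp_force: 0.4
```

Run:
```python
from h import *
a=snap('scene','pics/s2.png')[175:315,235:375,::-1]
cv2.imwrite('pics/crop2.png',np.clip(cv2.resize(a,(560,560),interpolation=cv2.INTER_CUBIC)*1.2,0,255).astype('uint8'))
s=telemetry.sense();print(s['eef_pos'],s['contact_force'])
```

```text
[580.23788736 -40.01428791 131.19382702] [ 0.83804048 -1.38964972  0.20463691]
```

View pics/crop2.png

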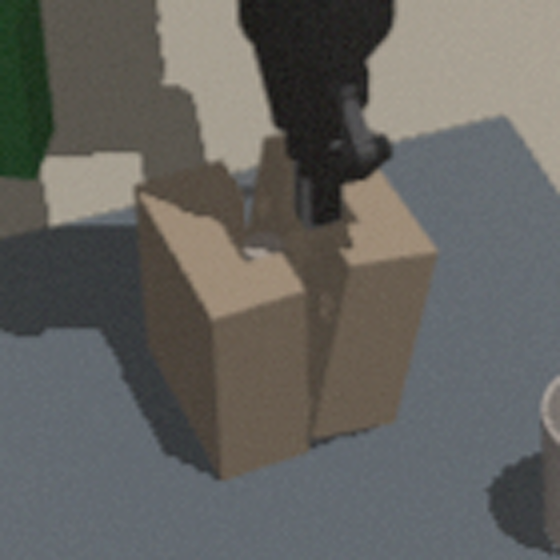

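The left half is tipping cleanly about its outer edge, with the seam opening near (320,330), and the right half is still standing. I'll keep pushing.

Call:
step_arm:
  moves:
    - [[0,0,0],[0.02,0,0],-1]
    - [[0,0,0],[0.04,0,0],-1]
    - [[0,0,0],[0.06,0,0],-1]
    - [[0,0,0],[0.08,0,0],-1]
    - [[0,0,0],[0.1,0,0],-1]
    - [[0,0,0],[0.12,0,0],-1]
    - [[0,0,0],[0.14,0,0],-1]
    - [[0,0,0],[0.16,0,0],-1]

```text
clock: 5.75
eef_pos: [570.1, -10.3, 131.3]
tcp_rot: [-3.142, -0.0, 1.903]
contact_force: [-0.2, 0.1, -0.2]
opening: 0.0
grasp_force: 0.0
```

Call:
step_arm:
  moves:
    - [[0,0,0],[0.02,0,0],-1]
    - [[0,0,0],[0.02,0,0],-1]
    - [[0,0,0],[0.02,0,0],-1]
    - [[0,0,0],[0.02,0,0],-1]

```text
clock: 6.15
eef_pos: [569.0, -6.9, 131.3]
tcp_rot: [3.142, 0.0, 1.903]
contact_force: [0.6, -0.1, -1.2]
opening: -0.001
grasp_force: 0.0
```

Run:
```python
from h import *
a=snap('scene','pics/s3.png')[175:315,235:375,::-1]
cv2.imwrite('pics/crop3.png',np.clip(cv2.resize(a,(560,560),interpolation=cv2.INTER_CUBIC)*1.2,0,255).astype('uint8'))
s=telemetry.sense();print(s['eef_pos'],s['contact_force'])
```

```text
[568.98785398  -6.9679999  131.28331016] [ 0.01176433 -0.67234433  0.40103383]
```

View pics/crop3.png

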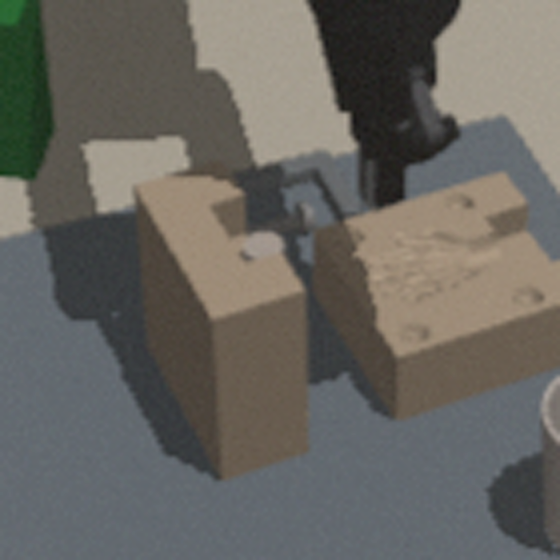

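The left half lies flat with its hollow up, at about (440,290) in the crop. The right half still stands, with the cast stub at (262,247). I'll lower slightly and push right, along tool -x.

Call:
step_arm:
  moves:
    - [[0,0,0],[-0.05,0,0.055],-1]
    - [[0,0,0],[-0.1,0,0.055],-1]
    - [[0,0,0],[-0.15,0,0.055],-1]
    - [[0,0,0],[-0.18,0,0.055],-1]
    - [[0,0,0],[-0.2,0,0.055],-1]
    - [[0,0,0],[-0.22,0,0.055],-1]
    - [[0,0,0],[-0.24,0,0.055],-1]
    - [[0,0,0],[-0.26,0,0.055],-1]

```text
clock: 7.0
eef_pos: [586.0, -56.2, 120.4]
tcp_rot: [3.142, 0.0, 1.903]
contact_force: [0.1, -0.3, -0.2]
opening: -0.002
grasp_force: 0.0
```

Call:
step_arm:
  moves:
    - [[0,0,0],[-0.02,0,0],-1]
    - [[0,0,0],[-0.04,0,0],-1]
    - [[0,0,0],[-0.06,0,0],-1]
    - [[0,0,0],[-0.08,0,0],-1]
    - [[0,0,0],[-0.1,0,0],-1]
    - [[0,0,0],[-0.12,0,0],-1]
    - [[0,0,0],[-0.14,0,0],-1]
    - [[0,0,0],[-0.16,0,0],-1]

```text
clock: 7.8
eef_pos: [596.4, -86.4, 120.4]
tcp_rot: [3.142, -0.0, 1.903]
contact_force: [-0.7, 1.2, 1.7]
opening: 0.003
grasp_force: 0.9
```

Run:
```python
from h import *
a=snap('scene','pics/s4.png')[175:315,215:355,::-1]
cv2.imwrite('pics/crop4.png',np.clip(cv2.resize(a,(560,560),interpolation=cv2.INTER_CUBIC)*1.2,0,255).astype('uint8'))
s=telemetry.sense();print(s['eef_pos'],s['contact_force'])
```

```text
[596.62968087 -86.95603658 120.37677471] [-0.02285515  0.17836299  0.10585424]
```

View pics/crop4.png

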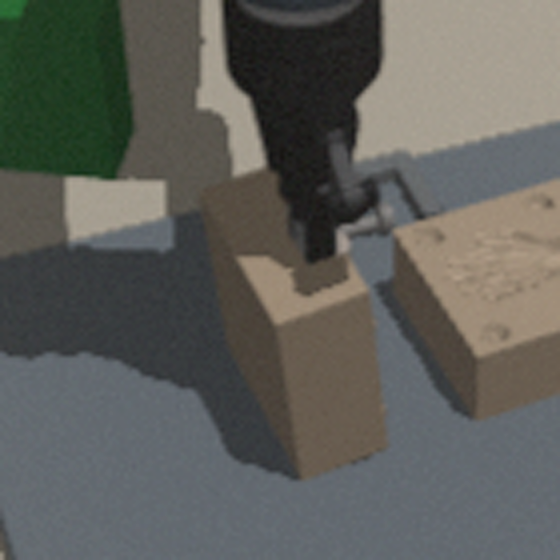

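The fingertip passed over the stub and is now pushing the right basin wall, at about (315,250) in the crop; the half tilts slightly. I'll raise the fingertip so the rising stub doesn't wedge under it, then continue.

Call:
step_arm:
  moves:
    - [[0,0,0],[0,0,-0.04],-1]
    - [[0,0,0],[0,0,-0.078],-1]
    - [[0,0,0],[-0.02,0,-0.078],-1]
    - [[0,0,0],[-0.04,0,-0.078],-1]
    - [[0,0,0],[-0.06,0,-0.078],-1]
    - [[0,0,0],[-0.08,0,-0.078],-1]
    - [[0,0,0],[-0.1,0,-0.078],-1]
    - [[0,0,0],[-0.12,0,-0.078],-1]

```text
clock: 8.65
eef_pos: [604.2, -109.4, 135.7]
tcp_rot: [-3.141, -0.0, 1.903]
contact_force: [0.0, -0.1, 0.4]
opening: -0.003
grasp_force: 0.3
```

Call:
step_arm:
  moves:
    - [[0,0,0],[-0.02,0,0],-1]
    - [[0,0,0],[-0.04,0,0],-1]
    - [[0,0,0],[-0.06,0,0],-1]
    - [[0,0,0],[-0.08,0,0],-1]
    - [[0,0,0],[-0.1,0,0],-1]
    - [[0,0,0],[-0.12,0,0],-1]
    - [[0,0,0],[-0.14,0,0],-1]
    - [[0,0,0],[-0.16,0,0],-1]

```text
clock: 9.45
eef_pos: [614.7, -139.5, 135.9]
tcp_rot: [3.142, 0.0, 1.903]
contact_force: [-0.0, -0.2, 0.2]
opening: -0.001
grasp_force: 0.0
```

Run:
```python
from h import *
a=snap('scene','pics/s5.png')[165:325,195:395,::-1]
cv2.imwrite('pics/crop5.png',np.clip(cv2.resize(a,(700,560),interpolation=cv2.INTER_CUBIC)*1.2,0,255).astype('uint8'))
s=telemetry.sense();print(s['eef_pos'],s['contact_force'])
```

```text
[ 614.85764595 -140.0414265   135.92439094] [ 0.6439254  -0.67331231 -0.10597191]
```

View pics/crop5.png

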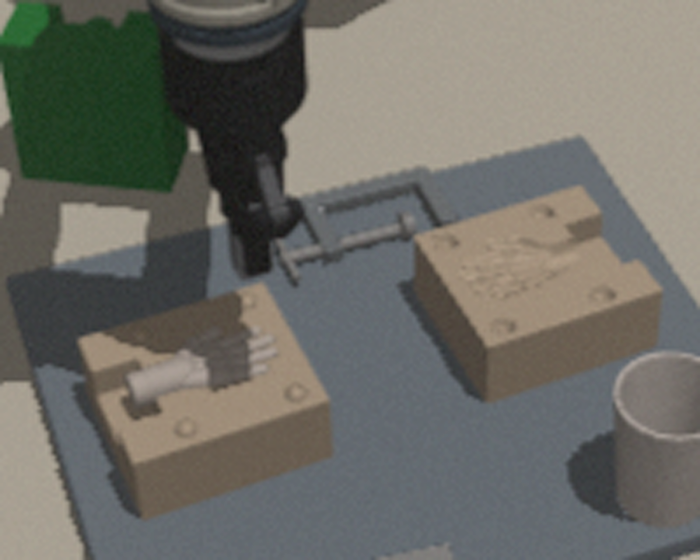

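Both halves lie flat with their hollow sides up: the right one with the cast at (205,400), the left one at (540,290). I'll retract and hand in.

Call:
step_arm:
  moves:
    - [[0,0,0],[0,0,-0.2],-1]
    - [[0,0,0],[0,0,-0.4],-1]
    - [[0,0,0],[0,0,-0.5],-1]
    - [[0,0,0],[0,0,-0.5],-1]
    - [[0,0,0],[0,0,-0.5],-1]
    - [[0,0,0],[0,0,-0.5],-1]

```text
clock: 10.1
eef_pos: [613.7, -139.0, 234.3]
tcp_rot: [-3.14, -0.001, 1.903]
contact_force: [-0.6, 0.2, -1.6]
opening: -0.002
grasp_force: 0.0
```

```bash
python3 -c "
from rig import r
print(r.sign_off())"
```

```text
the job is handed in; nothing more can be done
None
```

Both mould halves lie flat on their backs on the mat with their hollow sides up, the arm is clear of everything, and I handed the job in at about 10 s; the hand-in returned no verdict.

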